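Find the stamped reagent crate and push it to the dispatch line

TASK

Tip each of the two lidded crates over towards the robot, so that it lies on its long wall with its underside facing away from the robot. One underside carries an inked ring stamp: push that crate, still lying, away from the robot until the dark dispatch line on the bench runs under its middle, and leave the other crate lying clear of the line on the robot's side. Only push with the fingers, never pick a crate up, and leave the bottle, the flask and the jar alone.

Things in the scene. Friction and masses are not known exactly. Their poses are not given: they have to be found in the camera images.
- crate_stamped_centre (a point): Middle of the stamped crate: closed white ribbed box, grey lid, flush walls, x 60 by y 110 by z 95 mm high, 0.2-0.45 kg. Underside: black ring 42 mm across with a bar, unseen while it stands; otherwise like the other crate; either may be left or right. Starts upright (middle 47.5 mm up), z up, x away from the robot within 0.3 rad. Tipped towards the robot: x up, z to the robot, 60 mm high, middle 30 mm up.
- crate_plain_centre (a point): Middle of the other crate: same box, size and axes, bare underside. Either crate, pushed towards the robot near the top of its far long wall, tips about its near foot and past about 0.56 rad falls over by itself, coming to lie on the bench about 78 mm nearer the robot; lying, pushed on its lid (the side facing the robot), it slides with about 1 to 4 N.
- dispatch_line: Flat dark steel strip let into the bench, 18 mm wide and 600 mm long, flush (it stops nothing). It lies across the bench, beyond the standing crates or just under their far edge. Origin at its middle on the bench surface; its x points across the strip, away from the robot, its y runs along the strip to the left.
- amber_bottle: Bystander: upright amber glass bottle, 68 mm across, 170 mm high, to the left of the crates. Origin at the centre of its foot.
- flask: Bystander: upright conical glass flask, 82 mm across at the foot, 118 mm high, to the right of the crates. Origin at the centre of its foot.
- jar: Bystander: small amber jar with a white cap, 42 mm across, 60 mm high, standing between the two crates, nearer the robot. Origin at the centre of its foot.
Mind the look-alikes: they are no part of the job. Leave any green look-alike of the part that bears crate_plain_centre alone.

How it is judged:
By the outcome, as a careful person would: the job done as asked, in the order asked, and still so for the second after the job is handed in, with the robot touching nothing.
It also fails if it takes over 62 s, if anything falls off the work surface, if the arm or the gripper's body presses on something with over 40 N, if the wrist force passes 120 N, or if a joint passes its speed limit or range.

ROBOT

A 6-joint arm with a two-finger parallel gripper is mounted at the origin on the work surface. World frame = base frame: x ahead of the robot, y to its left, z up, the work surface at z = 0. Lengths are in m, angles in rad, forces in N, time in s.
With the tool pointing down it reaches from about 0.3 to 0.775 m from the base axis. Payload 14.6 kg.
Tool frame: the origin (TCP) lies midway between the tips of the shut fingers; the grasp point (between the pads) lies 19 mm behind it (ctrl.hold_point_z is the distance from the TCP to the grasp point, in m); z points along the fingers, x is the direction in which the jaws open and shut, and the axes are right-handed (so a half turn about z gives the same grasp; the last joint's range is limited). The gripper opens to 94 mm and grips with 3 to 60 N. Pads are 16 mm wide; open, the fingers measure 119 mm over their backs; the gripper's body (75 mm by 177 mm) begins 78 mm behind the grasp point.
Start: joints at [-1.385, 0.3, 1.521, -0, 1.321, -0.067], TCP at [0.138, -0.533, 0.205] pointing down, gripper open.
Joint ranges: [-3.03, 3.03], [-0.79, 2.21], [0.23, 2.52], [-1.04, 4.18], [0, 3.07], [-2.55, 2.55]. Speed limits (rad/s): [2.22, 2.22, 2.57, 3.14, 3.14, 3.14].

INTERFACE

Orientations are given as [roll, pitch, yaw] about the fixed x, y, z axes, in that order (R = Rz(yaw) Ry(pitch) Rx(roll)).
In Python, from station import ctrl, viewer, ticket, nets gives the robot as it stands.
- The arm moves only by the tool carry_out, never from a script. Its argument "commands" is one flat list of numbers, 7 for each row, row after row: the closure, from -1 (fully open) to 1 (shut), so that 0 is half open, then the shift along the world's x, y, z in cm, then the turn, a rotation vector about the world's x, y, z in rad. In form: [gripper, tx, ty, tz, ax, ay, az, gripper, tx, ty, tz, ax, ay, az, ...]. A call has 1 to 12 rows; each row is the pose to reach, as a shift and turn from the pose measured when the call began; what a row does not reach only later rows make up. A row lasts 1/12 s, in which the tool goes at most 41.7 mm and 7.16 degrees, less where a joint would pass 70% of its speed; a pose out of reach is approached as far as the arm can. A call with a gripper value outside its range is refused whole. The fingers move at their own pace and stop on an object; "force" is the grip in N (left out, the last holds). Time passes only in rows, so rows that repeat a pose let the fingers close. It gives the time, the measured TCP pose, the force and the opening at its end, in the units of the state.
- ctrl.get_obs(): the state, without advancing time (a new reading comes with each control period).
- viewer.camera(name): name is "side" or "top" or "wrist"; returns (picture, depth): 420x560x3 uint8, blue, green, red; 420x560 float32, m along the optical axis (not along the pixel's ray), 0 where there is no reading.
- viewer.camera_info(name): a dict with "fx", "fy", "cx", "cy" (pixels), "R" (3x3) and "t" (3): a world point X has camera coordinates R X + t. Camera axes: x right, y down, z forward; pixel columns grow to the right and rows downward; lengths in m; the calibration is good to about 2 mm. A picture is of the moment at which its call begins: read the wrist's pose just before it. camera_info takes no time and is no camera call; for the wrist camera it gives the pose at the moment of the call.
- ticket.hand_in(): hands the job in, once; it reports no verdict.
Trained networks look in the newest picture that a camera, given by its name, has taken for a name from the list of things; names that differ only in an ending like _2 or _b are one class to them, and where a whole thing is asked for, a point or a joint stands for the part that bears it (a point fixed in the world has none). Each returns a list of dicts, best first, with "confidence" (0 to 1); they miss things now and then, are a little off and sometimes report something else, mostly with a low value. They report only what shows in the picture. A call takes as long as a camera call. They do not tell look-alikes from the thing itself.
- nets.silhouettes(camera, thing): "region" (420x560 bool, what is visible of it) and "extent" ([left, top, right, bottom] in pixels, round what is visible of it).
The state is a dict: "time_s": time; "qpos": joint angles; "joint_vel": joint speeds; "tau": joint torques, N m; "ee_pos": TCP position; "eef_rot": TCP orientation; "force": force on the tool from outside, world axes, zero at the start; "moment": the same for the moment, N m; "grip_width": finger opening in m.
Only numpy, scipy, OpenCV 4.12 (cv2) and the standard library are available. Lean on these libraries where they do the work, as an engineer would, in place of code of your own. Each camera call takes 0.05 s, during which the arm holds its last target. There are 200 camera calls.

## Working session

There is one attempt and no reset: what is moved stays moved. The work goes in short steps, Python scripts to look and compute and a tool call to move; the robot and the scene stay as the last step left them, time stands still between calls to the robot, and variables do not carry over. Pictures are saved under pics/ and viewed, about 8 in all and at most 12, crops included, and the job is handed in when it is done.

Besides the shell and the picture viewer there is one more tool, called after "Emit:" by a JSON object that holds its "fn" and its "kwargs". carry_out: Moves the arm, as the interface text tells. Its arguments: {"type":"object","properties":{"commands":{"type":"array","items":{"type":"number"}},"force":{"type":"number"}},"required":["commands"]}

```bash
mkdir -p pics; cat > h.py <<'E'
import numpy as np, cv2
from station import ctrl, viewer, ticket, nets
def pts(cam, d, info, m=None):
    v,u=np.nonzero((d>0)&(m if m is not None else True))
    z=d[v,u]; P=np.c_[(u-info['cx'])*z/info['fx'],(v-info['cy'])*z/info['fy'],z]
    return (P-info['t'])@info['R'], v,u
def shot(cam,name=None):
    info=viewer.camera_info(cam); im,d=viewer.camera(cam)
    if name: cv2.imwrite('pics/'+name,im)
    return im,d,info
E
python3 - <<'E'
from h import *
o=ctrl.get_obs(); print(o['ee_pos'],o['eef_rot'],o['force'],o['time_s'])
ims=[]
for c in ['top','side']:
    im,d,i=shot(c); ims.append(im)
    print(c,-np.array(i['R']).T@i['t'],np.round(i['R'],2).tolist(),(d>0).mean())
    for t in ['crate_plain_centre','dispatch_line','amber_bottle','flask','jar']:
        for r in nets.silhouettes(c,t):
            if r['confidence']<.2: continue
            P,_,_=pts(c,d,i,r['region'])
            if len(P)<5: continue
            print(c,t,round(r['confidence'],2),r['extent'],np.round(np.percentile(P,[2,50,98],axis=0),3).tolist())
            top=P[P[:,2]>np.percentile(P[:,2],98)-.006]
            if 'crate' in t or 'line' in t:
                q=top if 'crate' in t else P
                print('  rect',cv2.minAreaRect((q[:,:2]*1000).astype(np.float32)))
cv2.imwrite('pics/a.png',cv2.resize(np.vstack(ims),(800,1200))[:, :]) 
cv2.imwrite('pics/top.png',ims[0]);cv2.imwrite('pics/side.png',ims[1])
print(ctrl.get_obs()['time_s'])
E
```

```text
[ 0.13752753 -0.53227495  0.20490044] [-3.14148446e+00  1.10648383e-03 -1.31798849e+00] [-0.19995894  0.2056992   0.31261703] 0.0
top [0.33946675 0.01901057 1.44835867] [[0.03, -1.0, -0.0], [-0.99, -0.03, -0.15], [0.15, 0.01, -0.99]] 0.9959821428571428
top crate_plain_centre 0.86 [277.7, 255.3, 315.8, 302.2] [[0.301, -0.063, 0.088], [0.349, -0.018, 0.096], [0.398, 0.028, 0.101]]
  rect ((348.4300231933594, -18.791160583496094), (107.62088012695312, 58.357025146484375), 41.54951858520508)
top crate_plain_centre 0.59 [314.8, 105.7, 362.3, 148.0] [[0.707, -0.175, 0.003], [0.748, -0.117, 0.095], [0.795, -0.061, 0.102]]
  rect ((754.44482421875, -118.38153076171875), (60.6903190612793, 108.73640441894531), 30.134634017944336)
top crate_plain_centre 0.58 [331.1, 192.9, 375.6, 223.5] [[0.503, -0.22, 0.002], [0.529, -0.163, 0.095], [0.563, -0.112, 0.101]]
  rect ((532.598876953125, -166.386474609375), (59.6017951965332, 109.07307434082031), 3.1893537044525146)
top dispatch_line 0.81 [193.3, 151.3, 404.8, 184.2] [[0.626, -0.303, -0.004], [0.656, -0.033, 0.002], [0.687, 0.262, 0.009]]
  rect (
[... 1177 characters left out ...]
099]]
  rect ((347.6548767089844, -20.796836853027344), (109.46746063232422, 62.74642562866211), 41.193668365478516)
side dispatch_line 0.89 [164.3, 140.2, 327.3, 267.9] [[0.626, -0.301, -0.001], [0.661, 0.022, 0.003], [0.689, 0.269, 0.007]]
  rect ((658.1451416015625, -23.237335205078125), (606.0322265625, 27.73273468017578), 84.45396423339844)
side amber_bottle 0.7 [125.4, 280.0, 170.7, 339.8] [[0.557, 0.379, 0.006], [0.573, 0.416, 0.107], [0.607, 0.441, 0.172]]
side flask 0.9 [350.9, 109.9, 378.3, 156.4] [[0.485, -0.416, 0.003], [0.515, -0.362, 0.045], [0.551, -0.34, 0.122]]
side jar 0.59 [297.7, 209.4, 316.4, 238.1] [[0.462, -0.044, 0.0], [0.477, 0.002, 0.041], [0.521, 0.013, 0.064]]
0.6
```

View pics/top.png

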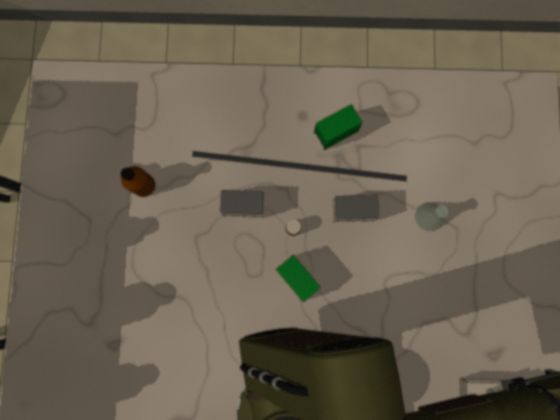

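View pics/side.png

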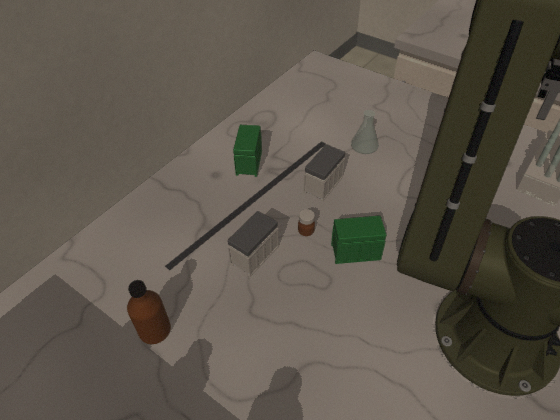

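The side view shows white, grey-lidded crates at about (325,170) and (254,242), green look-alikes at (248,150) and (358,240), and the jar at (306,222). In the top view the left crate, missed by the network, is at (242,203), the right one is at (356,207), and the line runs from (194,153) to (405,179).

```bash
python3 - <<'E'
from h import *
im,d,i=shot('top')
P,v,u=pts('top',d,i)
for n,m in [('L',(u>205)&(u<280)&(v>180)&(v<225)),('R',(u>325)&(u<390)&(v>185)&(v<230)),('Gnear',(u>265)&(u<325)&(v>245)&(v<310)),('Gfar',(u>305)&(u<370)&(v>98)&(v<155))]:
    q=P[m&(P[:,2]>.085)&(P[:,2]<.11)]; r=cv2.minAreaRect((q[:,:2]*1000).astype(np.float32)); print(n,r,np.round(cv2.boxPoints(r)).tolist(),q[:,2].mean())
for r in nets.silhouettes('top','dispatch_line')[:1]:
    P,v,u=pts('top',d,i,r['region']); print(np.round(cv2.fitLine((P[:,:2]*1000).astype(np.float32),cv2.DIST_HUBER,0,.01,.01).ravel(),3))
w=viewer.camera_info('wrist'); o=ctrl.get_obs(); print(o['ee_pos'],-np.array(w['R']).T@w['t'],np.round(w['R'],2),w['fx'])
E
```

```text
L ((539.1915283203125, 130.06201171875), (109.74517059326172, 60.96531295776367), 88.90558624267578) [[508.0, 76.0], [569.0, 75.0], [571.0, 184.0], [510.0, 186.0]] 0.09601052941795514
R ((533.9540405273438, -166.46652221679688), (60.587684631347656, 110.949951171875), 2.555460214614868) [[501.0, -112.0], [506.0, -223.0], [567.0, -221.0], [562.0, -110.0]] 0.09589650349546401
Gnear ((347.8031005859375, -19.565322875976562), (109.75544738769531, 59.944427490234375), 41.571083068847656) [[287.0, -34.0], [327.0, -78.0], [409.0, -6.0], [369.0, 39.0]] 0.09577378448275287
Gfar ((756.1281127929688, -118.27412414550781), (61.67225646972656, 111.70623779296875), 30.116899490356445) [[701.0, -85.0], [757.0, -182.0], [811.0, -151.0], [755.0, -54.0]] 0.09592412394925666
[ 9.20000e-02  9.96000e-01  6.56877e+02 -1.61610e+01]
[ 0.13754721 -0.53252764  0.2054385 ] [ 0.21531041 -0.51352049  0.38395976] [[ 0.25 -0.97 -0.  ]
 [-0.93 -0.24  0.28]
 [-0.27 -0.07 -0.96]] 294.259897741065
```

Emit:
{"fn": "carry_out", "kwargs": {"commands": [0,46.7,36.6,2,0,0,-0.208,0,46.7,36.6,2,0,0,-0.208,0,46.7,36.6,2,0,0,-0.208,0,46.7,36.6,2,0,0,-0.208,0,46.7,36.6,2,0,0,-0.208,0,46.7,36.6,2,0,0,-0.208,0,46.7,36.6,2,0,0,-0.208,0,46.7,36.6,2,0,0,-0.208,0,46.7,36.6,2,0,0,-0.208,0,46.7,36.6,2,0,0,-0.208,0,46.7,36.6,2,0,0,-0.208,0,46.7,36.6,2,0,0,-0.208]}}

```text
time_s: 1.7
ee_pos: [0.5304, -0.224, 0.2224]
eef_rot: [-3.141, -0.0, -1.526]
force: [0.5, -1.3, 0.4]
grip_width: 0.0467
```

Emit:
{"fn": "carry_out", "kwargs": {"commands": [0,7.4,5.7,0,0,0,0,0,7.4,5.7,0,0,0,0,0,7.4,5.7,0,0,0,0,0,7.4,5.7,0,0,0,0,0,7.4,5.7,0,0,0,0]}}

```text
time_s: 2.12
ee_pos: [0.6042, -0.1669, 0.2219]
eef_rot: [3.141, -0.0, -1.525]
force: [-0.7, 0.4, 0.9]
grip_width: 0.0468
```

Emit:
{"fn": "carry_out", "kwargs": {"commands": [0,0,0,-4,0,0,0,0,0,0,-8,0,0,0,0,0,0,-12,0,0,0,0,0,0,-13.7,0,0,0,0,0,0,-13.7,0,0,0,0,0,0,-13.7,0,0,0,0,-1,0,-13.7,0,0,0,0,-2,0,-13.7,0,0,0,0,-2.7,-0.1,-13.7,0,0,0,0,-3.4,-0.1,-13.7,0,0,0,0,-4.1,-0.1,-13.7,0,0,0,0,-4.8,-0.2,-13.7,0,0,0]}}

```text
time_s: 3.12
ee_pos: [0.5563, -0.1692, 0.0861]
eef_rot: [-3.14, -0.001, -1.525]
force: [1.7, 0.1, 1.5]
grip_width: 0.0472
```

Emit:
{"fn": "carry_out", "kwargs": {"commands": [0,-0.6,0,-0.1,0,0,0,0,-1.2,0,-0.1,0,0,0,0,-1.8,0,-0.1,0,0,0,0,-1.8,0,-0.1,0,0,0]}}

```text
time_s: 3.45
ee_pos: [0.5371, -0.1692, 0.0849]
eef_rot: [-3.141, -0.0, -1.525]
force: [0.5, -0.3, 1.0]
grip_width: 0.047
```

```bash
python3 - <<'E'
from h import *
a=shot('side')[0]; b=shot('wrist')[0]
cv2.imwrite('pics/t1.png',np.hstack([cv2.resize(a[80:290,200:420],(440,420)),b[:,100:460]]))
E
```

```text
(no output)
```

View pics/t1.png

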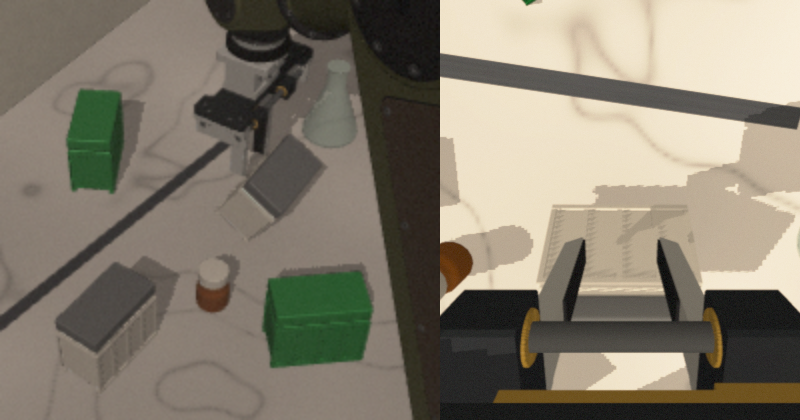

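The crate is tipping cleanly (side crop, about (265,190)). I'll keep pushing.

Emit:
{"fn": "carry_out", "kwargs": {"commands": [0,-0.7,0,0,0,0,0,0,-1.4,0,0,0,0,0,0,-2,0,0,0,0,0,0,-2.6,0,0,0,0,0,0,-2.6,0,0,0,0,0,0,-2.6,0,0,0,0,0,0,-2.6,0,0,0,0,0]}}

```text
time_s: 4.13
ee_pos: [0.5122, -0.1693, 0.0852]
eef_rot: [-3.14, -0.001, -1.525]
force: [0.6, 0.5, 0.4]
grip_width: 0.0471
```

```bash
cat > loc.py <<'E'
from h import *
def lying(y0,y1,x0=.36,x1=.75):
    out=[]
    for c in ['top','side']:
        im,d,i=shot(c); P,v,u=pts(c,d,i)
        m=(P[:,0]>x0)&(P[:,0]<x1)&(P[:,1]>y0)&(P[:,1]<y1)
        bgr=im[v,u].astype(int); m&=~(bgr[:,1]>bgr[:,2]+35)
        q=P[m&(P[:,2]>.052)&(P[:,2]<.068)]
        print(c,len(q),cv2.minAreaRect((q[:,:2]*1000).astype(np.float32)) if len(q)>10 else '', 'n>75mm',(m&(P[:,2]>.075)).sum())
E
python3 -c "
from loc import *
lying(-.24,-.09)"
```

```text
top 1  n>75mm 5038
side 1223 ((574.7529907226562, -162.16537475585938), (340.7312927246094, 119.71788787841797), 4.409942150115967) n>75mm 3596
```

Emit:
{"fn": "carry_out", "kwargs": {"commands": [0,1.5,0,1,0,0,0,0,3,0,5,0,0,0,0,5,0,9,0,0,0,0,9.5,6,10,0,0,-0.065,0,9.5,10,10,0,0,-0.065,0,9.5,14,10,0,0,-0.065,0,9.5,18,10,0,0,-0.065,0,9.5,22,10,0,0,-0.065,0,9.5,26,10,0,0,-0.065,0,9.5,29.9,10,0,0,-0.065,0,9.5,29.9,8,0,0,-0.065,0,9.5,29.9,5,0,0,-0.065]}}

```text
time_s: 5.23
ee_pos: [0.6082, 0.1344, 0.1369]
eef_rot: [-3.135, 0.001, -1.586]
force: [0.5, -0.9, -1.5]
grip_width: 0.0469
```

```bash
python3 -c "
from loc import *
lying(-.24,-.08)"
```

```text
top 1485 ((453.8821105957031, -170.36802673339844), (94.60820007324219, 111.26129150390625), 1.9890283346176147) n>75mm 0
side 1191 ((574.1060791015625, -167.42913818359375), (338.46209716796875, 115.16554260253906), 2.1172935962677) n>75mm 11
```

Right crate lies at (0.454, -0.170). Now the left one.

Emit:
{"fn": "carry_out", "kwargs": {"commands": [0,0,-0.4,-3,0,0,0,0,0,-0.4,-5.2,0,0,0,0,0,-0.4,-5.2,0,0,0,0,-1,-0.4,-5.2,0,0,0,0,-2,-0.4,-5.2,0,0,0,0,-2.8,-0.4,-5.2,0,0,0,0,-3.5,-0.4,-5.2,0,0,0,0,-4.2,-0.4,-5.2,0,0,0,0,-4.9,-0.4,-5.2,0,0,0,0,-5.6,-0.4,-5.2,0,0,0,0,-6.2,-0.4,-5.2,0,0,0,0,-6.8,-0.4,-5.2,0,0,0]}}

```text
time_s: 6.33
ee_pos: [0.5362, 0.1265, 0.0784]
eef_rot: [3.135, -0.002, -1.588]
force: [-0.6, 0.1, 0.3]
grip_width: 0.0471
```

Emit:
{"fn": "carry_out", "kwargs": {"commands": [0,-0.6,0,0,0,0,0,0,-1.2,0,0,0,0,0,0,-1.8,0,0,0,0,0,0,-2.4,0,0,0,0,0,0,-2.4,0,0,0,0,0,0,-2.4,0,0,0,0,0,0,-2.4,0,0,0,0,0]}}

```text
time_s: 6.92
ee_pos: [0.5124, 0.1265, 0.0785]
eef_rot: [3.135, -0.002, -1.588]
force: [0.6, 1.0, 0.8]
grip_width: 0.0467
```

Emit:
{"fn": "carry_out", "kwargs": {"commands": [0,2,0,1,0,0,0,0,4,0,4,0,0,0,0,6,-2,8,0,0,0,0,9,-5,12,0,0.1,0,0,9,-9,14,0,0.2,0,0,9,-13,14,0,0.3,0,0,9,-14.5,14,0,0.4,0,0,9,-14.5,14,0,0.5,0,0,9,-14.5,14,0,0.5,0,0,9,-14.5,14,0,0.5,0,0,9,-14.5,14,0,0.5,0]}}

```text
time_s: 7.83
ee_pos: [0.6026, -0.0178, 0.2185]
eef_rot: [2.638, -0.01, -1.584]
force: [-0.7, -0.0, -0.3]
grip_width: 0.0474
```

```bash
python3 -c "
from loc import *
shot('wrist','w1.png')
lying(-.24,-.08);lying(.05,.22)"
```

```text
top 1490 ((561.4815063476562, -163.27682495117188), (310.2600402832031, 111.2930908203125), 3.3778326511383057) n>75mm 354
side 107 ((593.1505737304688, -115.84275817871094), (272.9797668457031, 47.04350662231445), 2.102663040161133) n>75mm 128
top 1093 ((458.8852233886719, 145.17745971679688), (83.5311279296875, 95.69049835205078), 88.871826171875) n>75mm 1848
side 1793 ((458.4997253417969, 129.103515625), (113.45552062988281, 97.36974334716797), 88.8126449584961) n>75mm 4675
```

View pics/w1.png

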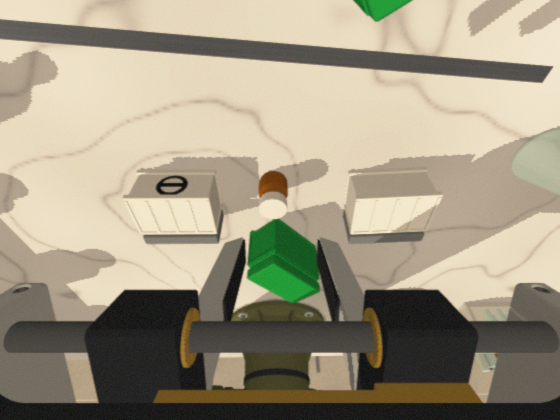

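The ring stamp shows on the left crate at (172,185). The right crate's underside at (390,183) is bare. I'll push the left crate.

Emit:
{"fn": "carry_out", "kwargs": {"commands": [0,-4,3,0,0,-0.1,0,0,-8,6,0,0,-0.2,0,0,-12,9,0,0,-0.3,0,0,-15,12,0,0,-0.4,0,0,-19,14.7,0,0,-0.5,0,0,-23.3,14.7,0,0,-0.5,0,0,-23.3,14.7,0,0,-0.5,0,0,-23.3,14.7,0,0,-0.5,0,0,-23.3,14.7,0,0,-0.5,0]}}

```text
time_s: 8.83
ee_pos: [0.365, 0.1308, 0.2205]
eef_rot: [3.14, -0.001, -1.585]
force: [0.0, -1.0, -0.1]
grip_width: 0.047
```

Emit:
{"fn": "carry_out", "kwargs": {"commands": [0,0,0,-4,0,0,0,0,0,0,-8,0,0,0,0,0,0,-12,0,0,0,0,0,0,-16,0,0,0,0,0,0,-19,0,0,0,0,0,-0.1,-19.8,0,0,0,0,0,-0.1,-19.8,0,0,0,0,1.5,-0.1,-19.8,0,0,0,0,2.5,-0.1,-19.8,0,0,0,0,3.2,-0.1,-19.8,0,0,0,0,4,-0.1,-19.8,0,0,0,0,5,-0.1,-19.8,0,0,0]}}

```text
time_s: 9.83
ee_pos: [0.4155, 0.1298, 0.0232]
eef_rot: [3.14, -0.001, -1.585]
force: [-3.7, -0.2, 2.8]
grip_width: 0.0468
```

Emit:
{"fn": "carry_out", "kwargs": {"commands": [0,1,0,0,0,0,0,0,2,0,0,0,0,0,0,3,0,0,0,0,0,0,4,0,0,0,0,0,0,5,0,0,0,0,0,0,6,0,0,0,0,0,0,7,0,0,0,0,0,0,8,0,0,0,0,0,0,9,0,0,0,0,0,0,10,0,0,0,0,0,0,11,0,0,0,0,0,0,12,0,0,0,0,0]}}

```text
time_s: 10.83
ee_pos: [0.5362, 0.1298, 0.0236]
eef_rot: [3.139, -0.001, -1.585]
force: [-3.4, 0.2, 2.9]
grip_width: 0.047
```

Pushing steadily. Go 6.5 cm further to just short, then measure.

Emit:
{"fn": "carry_out", "kwargs": {"commands": [0,1,0,0,0,0,0,0,2,0,0,0,0,0,0,3,0,0,0,0,0,0,4,0,0,0,0,0,0,5,0,0,0,0,0,0,6,0,0,0,0,0,0,6.5,0,0,0,0,0,0,6.5,0,0,0,0,0]}}

```text
time_s: 11.5
ee_pos: [0.6021, 0.1297, 0.0236]
eef_rot: [3.14, -0.001, -1.585]
force: [0.0, -0.5, -1.0]
grip_width: 0.0472
```

```bash
cat > fin.py <<'E'
from h import *
for c in ['top','side','wrist']:
    im,d,i=shot(c,None); P,v,u=pts(c,d,i)
    q=P[(P[:,0]>.56)&(P[:,0]<.78)&(P[:,1]>.05)&(P[:,1]<.21)&(P[:,2]>.052)&(P[:,2]<.068)]
    r=cv2.minAreaRect((q[:,:2]*1000).astype(np.float32)) if len(q)>10 else None
    print(c,len(q),r,np.round(np.percentile(q,[1,99],axis=0),3).tolist() if r else '')
    for s in nets.silhouettes(c,'dispatch_line')[:1]:
        L,_,_=pts(c,d,i,s['region']); print('  line',np.round(cv2.fitLine((L[:,:2]*1000).astype(np.float32),cv2.DIST_HUBER,0,.01,.01).ravel(),3))
print(ctrl.get_obs()['ee_pos'])
E
python3 fin.py
```

```text
top 120 ((660.5159912109375, 130.99899291992188), (109.99541473388672, 92.29240417480469), 88.1537094116211) [[0.614, 0.077, 0.053], [0.707, 0.185, 0.066]]
  line [ 9.40000e-02  9.96000e-01  6.49298e+02 -9.81220e+01]
side 344 ((649.2946166992188, 131.64613342285156), (108.01632690429688, 119.87709045410156), 88.9247817993164) [[0.59, 0.082, 0.052], [0.707, 0.185, 0.067]]
  line [9.40000e-02 9.96000e-01 6.67608e+02 9.88130e+01]
wrist 44086 ((650.1075439453125, 129.63780212402344), (110.71363830566406, 115.30248260498047), 89.39598083496094) [[0.61, 0.076, 0.055], [0.707, 0.183, 0.061]]
  line [9.30000e-02 9.96000e-01 6.68129e+02 9.49210e+01]
[0.60103428 0.12986058 0.02370802]
```

Emit:
{"fn": "carry_out", "kwargs": {"commands": [0,0.5,0,0,0,0,0,0,0.8,0,0,0,0,0,0,1.1,0,0,0,0,0,0,1.1,0,0,0,0,0]}}

```text
time_s: 12.13
ee_pos: [0.6126, 0.1298, 0.0237]
eef_rot: [3.14, -0.001, -1.585]
force: [0.1, -0.4, -0.6]
grip_width: 0.047
```

Emit:
{"fn": "carry_out", "kwargs": {"commands": [0,-1.5,0,0,0,0,0,0,-4,0,0,0,0,0,0,-7,0,3,0,0,0,0,-10,0,7,0,0,0,0,-13,0,11,0,0,0,0,-16,0,15,0,0,0,0,-20,0,19,0,0,0,0,-22,0,20,0,0,0,0,-22,0,20,0,0,0]}}

```text
time_s: 12.88
ee_pos: [0.3911, 0.13, 0.227]
eef_rot: [-3.139, -0.0, -1.584]
force: [0.3, -0.3, 0.2]
grip_width: 0.0469
```

```bash
python3 fin.py; python3 -c "
from loc import *
lying(-.24,-.08,.36,.55)
shot('side','s2.png')"
```

```text
top 1420 ((669.0830688476562, 132.3100128173828), (110.25431823730469, 96.62250518798828), 89.1565933227539) [[0.622, 0.078, 0.053], [0.715, 0.185, 0.067]]
  line [ 9.1000e-02  9.9600e-01  6.5290e+02 -5.9571e+01]
side 1463 ((668.1163330078125, 129.36724853515625), (112.9515151977539, 99.23184204101562), 89.23871612548828) [[0.621, 0.076, 0.053], [0.716, 0.185, 0.065]]
  line [8.9000e-02 9.9600e-01 6.6641e+02 7.8661e+01]
wrist 0 None 
[0.39297395 0.1297369  0.22278043]
top 1490 ((453.7117919921875, -170.3126678466797), (94.82533264160156, 110.48747253417969), 1.3999987840652466) n>75mm 0
side 1045 ((449.15899658203125, -173.2625732421875), (120.08837890625, 94.41899871826172), 87.34344482421875) n>75mm 0
```

View pics/s2.png

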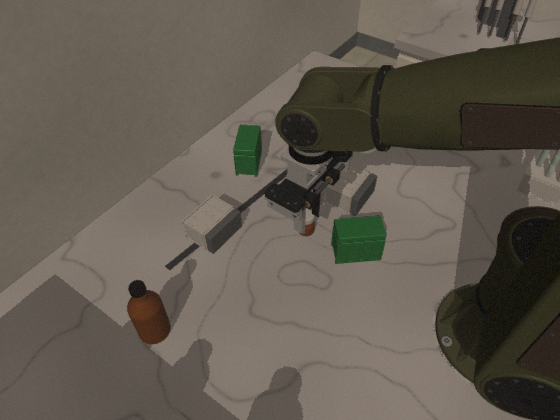

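The side view shows the stamped crate lying across the line at (212,222). The plain crate lies at about (350,190) on the robot's side, and the bystanders haven't moved. The arm is clear of everything.

```bash
python3 -c "
from station import ticket; print(ticket.hand_in())"
```

```text
the job is handed in; nothing more can be done
None
```

I tipped both crates towards the robot and pushed the stamped one onto the dispatch line. The job is handed in after about 13 s of the 62 s allowed.

- **Stamped crate:** it was the left one; the wrist camera saw the ring on its underside and a bare underside on the other. The top and side cameras put its middle at x = 0.668–0.669 m, and the line there is at about 0.670 m. So the line runs under its middle to within about 2 mm, though the crate lies about 0.08 rad askew to the line.
- **Plain crate:** it lies at about (0.454, -0.170) on the robot's side. Its far edge is about 0.13 m short of the line. The side camera put it about 5 mm off the top camera, because the gripper partly hid it.
- **Left alone:** the bottle and both green look-alikes stood unmoved in the last picture. The jar was partly hidden behind the gripper, and the flask was out of sight behind the arm there. No move brought the arm or a crate close to either of them.
- **Forces:** the readings after each move stayed below 5 N. The gripper was raised clear of everything at hand-in.

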